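Turn the hall key box to the front and hold its lid open

ROBOT

A 6-joint arm with a two-finger parallel gripper is mounted at the origin on the work surface. World frame = base frame: x ahead of the robot, y to its left, z up, the work surface at z = 0. Lengths are in m, angles in rad, forces in N, time in s.
With the tool pointing down it reaches from about 0.275 to 0.975 m from the base axis. Payload 8.4 kg.
Tool frame: the origin (TCP) lies midway between the tips of the shut fingers; the grasp point (between the pads) lies 19 mm behind it; z points along the fingers, y is the line along which they close (so a half turn about z gives the same grasp; the last joint's range is limited). The gripper opens to 92 mm and grips with 3 to 60 N. Pads are 20 mm wide; open, the fingers measure 128 mm over their backs; the gripper's body (75 mm by 189 mm) begins 69 mm behind the grasp point.
Start: joints at [-1.19, 0.353, 1.633, -0, 1.155, -0.002], TCP at [0.233, -0.58, 0.215] pointing down, gripper open.
Joint ranges: [-2.63, 2.63], [-0.92, 2.1], [0.06, 2.66], [-1.3, 4.44], [0, 2.69], [-3.02, 3.02]. Speed limits (rad/s): [2.22, 2.22, 2.79, 3.14, 3.14, 3.14].

INTERFACE

Orientations are given as a rotation vector (axis times angle).
In Python, from workcell import env gives the robot as it stands. The module is installed in compiled form; this text tells all that it offers.
- The arm moves only by the shell command python3 -m jog 'ROWS' [FORCE]. ROWS is rows parted by semicolons, their numbers by spaces, 1 to 12 of them, each of 7 numbers: the opening from 0.0 (shut) to 1.0 (fully open), then dx, dy, dz in m, then a rotation vector rx, ry, rz in rad; each row shifts and turns the commanded pose from where the row before left it, along the tool's axes as they then stand; what a row does not reach is not made up. A row lasts 1/10 s, in which the tool goes at most 0.05 m and 0.15 rad, less where a joint would pass 70% of its speed; a pose out of reach is approached as far as the arm can. The fingers move at their own pace and stop on an object; FORCE is the grip in N (left out, the last holds). Time passes only in rows, so rows that do not move let the fingers close. It prints the time, the measured TCP pose, the force, the opening and the grip force at its end.
- env.get_state(): the state, without advancing time (a new reading comes with each control period).
- env.camera(name): name is "scene" or "top"; returns a dict with "frame" (384x512x3 uint8, red, green, blue), "intrinsics" (3x3 intrinsics, pixels), "rvec" (rotation vector, rad) and "tvec" (3), from world to camera coordinates, as OpenCV has them. Camera axes: x right, y down, z forward; pixel columns grow to the right and rows downward; lengths in m; the calibration is good to about 2 mm. A picture is of the moment at which its call begins. There is no depth.
- env.hand_in(): hands the job in; it is judged then, once.
The state is a dict: "clock": time; "q": joint angles; "dq": joint speeds; "effort": joint torques, N m; "eef_pos": TCP position; "ee_rot": TCP orientation; "contact_force": force on the tool from outside, world axes, zero at the start; "torque": the same for the moment, N m; "opening": opening from 0.0 (shut) to 1.0 (fully open); "grasp_force": force on a finger pad.
Only numpy, scipy, OpenCV 4.12 (cv2) and the standard library are available. Lean on these libraries where they do the work, as an engineer would, in place of code of your own. Each camera call takes 0.05 s, during which the arm holds its last target. There are 200 camera calls.

TASK

The key box on the hall table stands on a turntable and is turned aside: turn it clockwise (seen from above) until it comes up against its stop, its front brass mark in line with the brass pointer on the base, with the lid shut. Then lift the lid, which falls shut if let go, and hold it open with the gripper at 60 degrees from shut so that someone can reach the keys; finish while still holding it there. Leave the bowl, the candle jar, the vase and the book where they are.

Things in the scene. Friction and masses are not known exactly. Their poses are not given: they have to be found in the camera images.
- swivel_base: Fixed black steel disc, 290 mm across, 12 mm high, screwed to the table. Origin: centre of its underside, on the turntable's vertical axis. Its -x axis points along the small brass pointer that sticks out to 172 mm from the axis (12 mm wide and high): that way the front of the key box must face.
- turntable (a joint): Angle of the turntable in rad: 0 = against its hard stop, the box facing the pointer; positive = counter-clockwise seen from above; range 0 to 1.4. Friction of about 0.25 N m, no spring: it stays where it is left. It is a dark wooden disc 280 mm across, top 29 mm above the table, with a brass strip mark at its front edge, and carries the key box (see hinge_mid).
- lid (a joint): Opening angle of the lid in rad: 0 = shut, grows as the front edge lifts, stop at 1.75; the wanted 60 degrees is 1.05. Its own weight (about 0.3 kg) and a light spring (0.15 to 0.3 N m) close it from any angle; about 3 N upwards at the bar lifts it.
- lid_panel: Dark wooden lid, 166 mm front to back, 226 mm wide, 12 mm thick; shut, its underside is 110 mm and its top 122 mm above the table. Origin: on the hinge axis, middle of the rear edge, at the underside. Its front is its own -x: it reaches from 3 mm behind the hinge to 163 mm in front. y is the hinge axis (level), z points out of its top. Near the front edge stands a brass grip bar (bar_mid).
- bar_mid (a point): Middle of the lid's brass grip bar: round, 12 mm in diameter, 100 mm long, parallel to the hinge, on two thin posts 44 mm either side. It lies 140 mm in front of the hinge and 38 mm above the lid's top (50 above its underside): when shut 160 mm above the table, 60 mm in front of the turntable's axis. Axes as the lid's. Pinched from above, the bar turns in the fingers as the lid opens.
- hinge_mid (a point): Middle of the lid's hinge axis, 80 mm behind the turntable's axis, 110 mm above the table; axes as the lid's. The lid closes an open-topped light wooden box with keys in it, fixed on the turntable: 160 mm front to back, 220 mm wide, centred on the axis, walls 9 mm thick, rim 110 mm above the table.
- bowl: Bystander: white ceramic bowl, 90 mm across, 40 mm high. Origin: centre of its underside.
- candle: Bystander: amber candle jar, 72 mm across, 85 mm high. Origin: centre of its underside.
- vase: Bystander: blue ceramic bud vase, 84 mm across at the widest, 105 mm high. Origin: centre of its underside.
- book: Bystander: blue hardback book lying flat, 120 x 180 mm, 24 mm thick. Origin: centre of its underside.

How it is judged:
By the outcome, as a careful person would: the job done as asked, in the order asked, and still so for the second after the job is handed in, while the arm keeps its last pose, push and grip.
It also fails if it takes over 38 s, if anything falls off the work surface, if the arm or the gripper's body presses on something with over 40 N, if the wrist force passes 120 N, or if a joint passes its speed limit or range.

## Working session

There is one attempt and no reset: what is moved stays moved. The work goes in short steps, Python scripts to look and compute and a shell command to move; the robot and the scene stay as the last step left them, time stands still between calls to the robot, and variables do not carry over. Pictures are saved under pics/ and viewed, at most 10 in all, crops included, and the job is handed in when it is done.

```bash
mkdir -p pics; cat > h.py <<'E'
import numpy as np, cv2
from workcell import env
from scipy.spatial.transform import Rotation as R
def snap(name,f):
    c=env.camera(name); cv2.imwrite(f,cv2.cvtColor(c["frame"],cv2.COLOR_RGB2BGR)); return c
def ray(c,u,v,z):
    Rm=cv2.Rodrigues(np.array(c["rvec"],float))[0]; t=np.array(c["tvec"],float).ravel()
    d=Rm.T@np.linalg.solve(np.array(c["intrinsics"]),[u,v,1.]); o=-Rm.T@t
    return o+d*(z-o[2])/d[2]
def proj(c,P):
    return cv2.projectPoints(np.array(P,float).reshape(-1,3),np.array(c["rvec"],float),np.array(c["tvec"],float),np.array(c["intrinsics"],float),None)[0].reshape(-1,2)
E
python3 - <<'E'
from h import *
import pickle
a=snap("top","pics/top0.png");b=snap("scene","pics/sc0.png")
pickle.dump((a,b),open("c.pkl","wb"))
s=env.get_state();print(s["clock"],s["eef_pos"],s["ee_rot"])
E
```

```text
0.1 [ 0.23329707 -0.57936701  0.21395685] [-3.08307772e+00 -5.97361613e-01  3.22172828e-04]
```

View pics/top0.png

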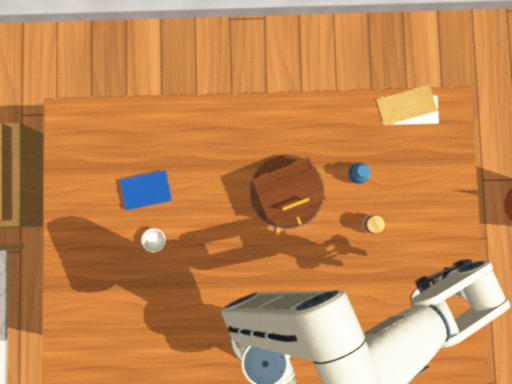

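View pics/sc0.png

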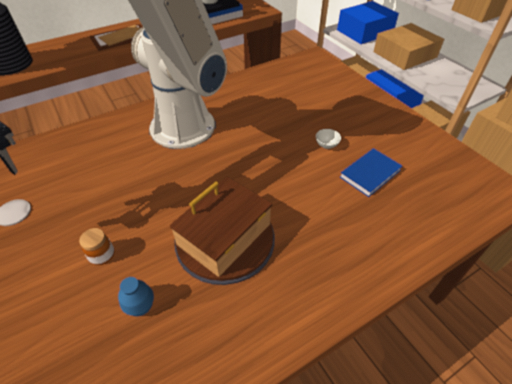

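The top picture shows the bar from about (282,209) to (308,200), the turntable mark near (299,221), the pointer near (278,230) and the disc centre near (287,191). The vase (360,173) and the candle (375,224) are to its right. The scene view agrees.

```bash
python3 - <<'E'
from h import *
import pickle
a,b=pickle.load(open("c.pkl","rb"))
f=a["frame"];hsv=cv2.cvtColor(f,cv2.COLOR_RGB2HSV)
m=cv2.inRange(hsv,(20,150,120),(32,255,255));m[:150]=0;m[250:]=0;m[:,:240]=0;m[:,340:]=0
n,l,st,ce=cv2.connectedComponentsWithStats(m)
for i in range(1,n):
    if st[i,4]<5: continue
    ys,xs=np.where(l==i);(cx,cy),wh,an=cv2.minAreaRect(np.c_[xs,ys].astype(np.float32))
    print(st[i],ce[i],[ray(a,*ce[i],z).round(4)[:2] for z in (.012,.029,.16)])
    p=np.c_[xs,ys];v=np.linalg.svd(p-p.mean(0),full_matrices=False)[2][0];t=(p-p.mean(0))@v
    e=[ray(a,*(p.mean(0)+v*k),.16) for k in(t.min(),t.max())];print(" ends@.16",np.round(e,4)[:,:2].tolist())
# fit: axis (cx,cy), base dir, theta by disc top edge from dark pixels
for nm,u,v,z in (("disc l",250,191,.029),("disc r",324,191,.029),("disc t",287,154,.029),("disc b",287,228,.029),("vase",360,173,.08),("candle",375,224,.085),("bowl",153,240,.04)):
    print(nm,ray(a,u,v,z).round(3)[:2])
big=cv2.resize(f[140:250,230:400],None,fx=4.5,fy=4.5,interpolation=cv2.INTER_CUBIC)
cv2.imwrite("pics/crop.png",big[...,::-1])
E
```

```text
[283 198  26  12  75] [295.09333333 203.66666667] [array([ 0.5007, -0.1391]), array([ 0.4999, -0.1378]), array([ 0.4934, -0.1273])]
 ends@.16 [[0.5099, -0.1734], [0.4775, -0.0829]]
[297 218   4   7  14] [298.85714286 220.78571429] [array([ 0.4342, -0.1515]), array([ 0.4339, -0.15  ]), array([ 0.4321, -0.1387])]
 ends@.16 [[0.443, -0.1345], [0.4209, -0.143]]
[277 228   3   6  16] [277.875 230.25 ] [array([ 0.3999, -0.0694]), array([ 0.3999, -0.0687]), array([ 0.4005, -0.0631])]
 ends@.16 [[0.4089, -0.0645], [0.3906, -0.0615]]
disc l [0.553 0.034]
disc r [ 0.546 -0.25 ]
disc t [ 0.693 -0.113]
disc b [ 0.408 -0.104]
vase [ 0.606 -0.38 ]
candle [ 0.414 -0.427]
bowl [0.375 0.407]
```

View pics/crop.png

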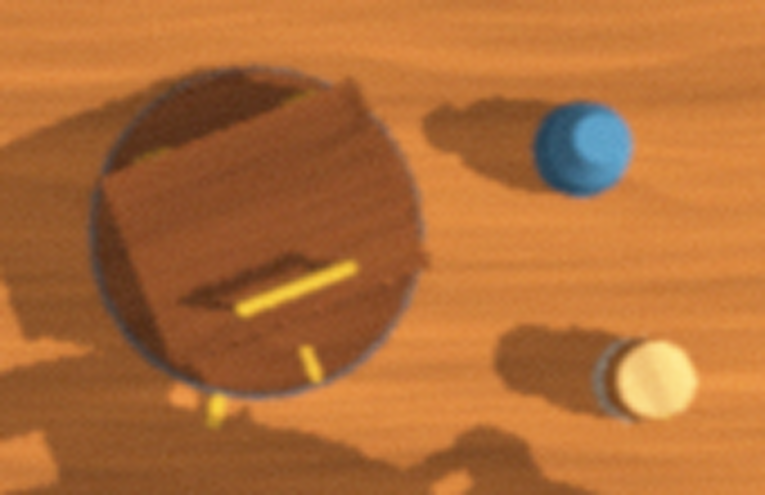

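The disc centre comes out at (0.5495, -0.109). The pointer heading is 165.2° and the mark/bar heading about 199°, so the turn angle is about 0.6 rad. The bar and mark radii match the given 60 mm and about 120 mm. Next I go above the bar.

```bash
cat >> h.py <<'E'
def need(pos,yaw,tilt=0.,s=None):
    "tool-frame shift and turn to put TCP at pos, tool y along yaw(deg), pointing down (tilt about tool x)"
    s=s or env.get_state(); r=R.from_rotvec(s["ee_rot"]); a=np.radians(yaw)
    y=np.array([np.cos(a),np.sin(a),0]); z=np.array([0,0,-1.]); g=R.from_matrix(np.c_[np.cross(y,z),y,z])*R.from_rotvec([tilt,0,0])
    print("t %.2f pos"%s["clock"],np.round(s["eef_pos"],4),"shift",np.round(r.inv().apply(np.array(pos)-s["eef_pos"]),4),"turn",np.round((r.inv()*g).as_rotvec(),4),"F",np.round(s["contact_force"],1),"q",np.round(s["q"],2))
E
r="1 .0341 -.0269 0 0 0 0"; python3 -m jog '1 .0341 -.0269 0 0 0 0;1 .0341 -.0269 0 0 0 0;1 .0341 -.0269 0 0 0 0;1 .0341 -.0269 0 0 0 0;1 .0341 -.0269 0 0 0 0;1 .0341 -.0269 0 0 0 0;1 .0341 -.0269 0 0 0 0;1 .0341 -.0269 0 0 0 0;1 .0341 -.0269 0 0 0 0;1 .0341 -.0269 0 0 0 0;1 .0341 -.0269 0 0 0 0;1 .0341 -.0269 0 0 0 0' 30
python3 -m jog '1 0 0 0 0 0 -.139;1 0 0 0 0 0 -.139;1 0 0 0 0 0 -.139;1 0 0 0 0 0 -.139;1 0 0 0 0 0 -.139;1 0 0 0 0 0 -.139;1 0 0 0 0 0 -.139;1 0 0 0 0 0 -.139;1 0 0 0 0 0 -.139;1 0 0 0 0 0 -.139;1 0 0 0 0 0 -.139;1 0 0 0 0 0 0'
python3 -c "
from h import *
need([.493,-.128,.214],19.2)"
```

```text
clock: 1.3
eef_pos: [0.4929, -0.1257, 0.2145]
ee_rot: [-3.084, -0.598, 0.0]
contact_force: [0.9, -0.9, 0.2]
opening: 1.001
grasp_force: 0.0
clock: 2.5
eef_pos: [0.4922, -0.1274, 0.2143]
ee_rot: [-1.809, -2.568, 0.0]
contact_force: [0.6, 0.0, -0.3]
opening: 0.997
grasp_force: 0.0
t 2.50 pos [ 0.4922 -0.1274  0.2143] shift [-0.0008  0.0006  0.0003] turn [-0.0005 -0.0003  0.0081] F [ 0.6  0.  -0.3] q [-0.26  0.17  1.88 -0.    1.09 -0.6 ]
```

Now I descend 73 mm and close on the bar.

```bash
python3 -m jog '1 0 0 .025 0 0 0;1 0 0 .025 0 0 0;1 0 0 .015 0 0 0;1 0 0 .008 0 0 0;1 0 0 0 0 0 0;.4 0 0 0 0 0 0;0 0 0 0 0 0 0;0 0 0 0 0 0 0;0 0 0 0 0 0 0;0 0 0 0 0 0 0;0 0 0 0 0 0 0;0 0 0 0 0 0 0' 30
python3 -c "
from h import *
snap('scene','pics/sc1.png');snap('top','pics/top1.png')
need([.493,-.128,.141],19.2)"
```

```text
clock: 3.7
eef_pos: [0.4925, -0.1275, 0.1416]
ee_rot: [1.812, 2.566, 0.0]
contact_force: [0.0, 0.2, -0.4]
opening: 0.413
grasp_force: 0.0
t 3.80 pos [ 0.4924 -0.1275  0.1416] shift [-0.0007  0.0004  0.0006] turn [-0.0001 -0.      0.0058] F [-0.7 -0.   0.7] q [-0.26  0.26  1.95 -0.    0.93 -0.6 ]
```

View pics/sc1.png

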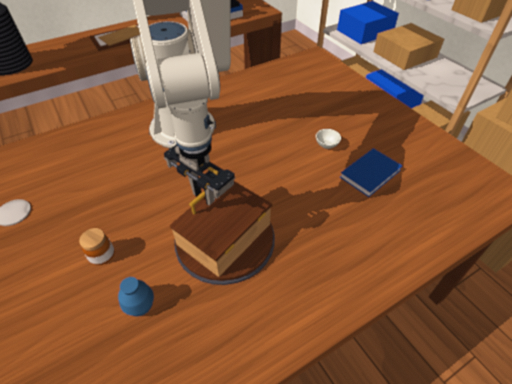

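The fingers straddle the bar near (205,190) and are still closing. The lid is shut.

```bash
python3 -m jog '0 0 0 0 0 0 0;0 0 0 0 0 0 0;0 0 0 0 0 0 0;0 0 0 0 0 0 0;0 0 0 0 0 0 0;0 0 0 0 0 0 0;0 0 0 0 0 0 0;0 0 0 0 0 0 0'
python3 - <<'E'
from h import *
c=np.array([.5495,-.109]);s=env.get_state();p=np.array(s["eef_pos"])
y=R.from_rotvec(s["ee_rot"]).apply([0,1,0]);print("yaw",np.degrees(np.arctan2(y[1],y[0])), p[:2]-c, np.hypot(*(p[:2]-c)))
for h in (165.2,): 
    a=np.radians(h); need([c[0]+.06*np.cos(a),c[1]+.06*np.sin(a),.141],h-180)
E
```

```text
clock: 4.6
eef_pos: [0.4945, -0.1269, 0.1418]
ee_rot: [1.811, 2.564, 0.005]
contact_force: [7.6, 4.8, -4.8]
opening: 0.119
grasp_force: 30.0
yaw 19.518564376672003 [-0.05501562 -0.017891  ] 0.057851587764389686
t 4.60 pos [ 0.4945 -0.1269  0.1418] shift [0.0323 0.0083 0.0008] turn [ 0.004  -0.0007  0.599 ] F [ 7.6  4.8 -4.8] q [-0.26  0.26  1.95  0.    0.93 -0.6 ]
```

```bash
python3 -m jog '0 0 .002 .0015 0 0 0;0 0 0 0 0 0 0;0 .0036 .0001 0 0 0 .06;0 .0036 .0001 0 0 0 .06;0 .0036 .0001 0 0 0 .06;0 .0036 .0001 0 0 0 .06;0 .0036 .0001 0 0 0 .06;0 .0036 .0001 0 0 0 .06;0 .0036 .0001 0 0 0 .06;0 .0036 .0001 0 0 0 .06;0 0 0 0 0 0 0'
python3 - <<'E'
from h import *
s=env.get_state();y=R.from_rotvec(s["ee_rot"]).apply([0,1,0]);print("yaw",np.degrees(np.arctan2(y[1],y[0])),s["torque"],s["contact_force"])
c=np.array([.5512,-.1073]);p=s["eef_pos"][:2]-c;print(p,np.hypot(*p),np.degrees(np.arctan2(*p[::-1])))
E
```

```text
clock: 5.7
eef_pos: [0.4905, -0.098, 0.1405]
ee_rot: [-2.371, -2.058, 0.002]
contact_force: [-6.1, 3.3, 9.3]
opening: 0.119
grasp_force: 30.0
yaw -8.0779135650549 [0.37635708 0.85599458 0.01049357] [-6.1442633   3.27547725  9.34588615]
[-0.06074389  0.0092834 ] 0.06144918290375667 171.31080761586793
```

```bash
python3 -m jog '0 .0024 .0003 -.0003 0 0 .04;0 .0024 .0001 0 0 0 .04;0 .0024 .0001 0 0 0 .04;0 0 0 0 0 0 0'
python3 -m jog '0 .0012 0 0 0 0 .02;0 .0012 0 0 0 0 .02;0 0 0 0 0 0 0'
cat > y.py <<'E'
from h import *
s=env.get_state();r=R.from_rotvec(s["ee_rot"]);y=r.apply([0,1,0]);print("yaw",np.degrees(np.arctan2(y[1],y[0])),"T",np.round(s["torque"],2),"Ftool",np.round(r.inv().apply(s["contact_force"]),1))
E
python3 y.py
python3 -c "
from h import *
c=snap('top','pics/top2.png');f=c['frame'][140:250,230:360];cv2.imwrite('pics/crop2.png',cv2.resize(f,None,fx=5,fy=5,interpolation=2)[...,::-1])"
```

```text
clock: 6.1
eef_pos: [0.4917, -0.0911, 0.1406]
ee_rot: [-2.489, -1.913, 0.004]
contact_force: [-7.6, 0.7, 9.4]
opening: 0.121
grasp_force: 30.0
clock: 6.4
eef_pos: [0.4917, -0.0909, 0.1405]
ee_rot: [2.526, 1.867, -0.009]
contact_force: [-9.2, -10.5, 9.6]
opening: 0.118
grasp_force: 30.5
yaw -17.05024554454193 T [-1.95  1.63  0.36] Ftool [-12.8  -5.7  -9.5]
```

View pics/crop2.png

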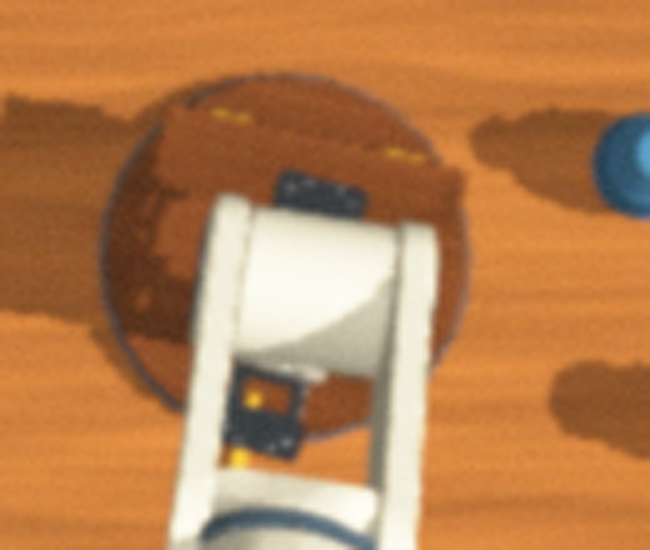

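The turntable is against its stop: motion ceased and the tangential force rose to 13 N. The mark (254,400) and pointer (238,458) line up with the centre (285,258). I trim the small yaw overshoot, then lift through the first half of the arc.

```bash
python3 -m jog '0 0 -.001 -.001 0 0 -.035;0 0 0 0 0 0 0'; python3 y.py
python3 -m jog '0 0 .0049 -.0120 0 0 0;0 0 .0059 -.0115 0 0 0;0 0 .0069 -.0110 0 0 0;0 0 .0078 -.0103 0 0 0;0 0 .0087 -.0096 0 0 0;0 0 .0095 -.0088 0 0 0;0 0 0 0 0 0 0'; python3 y.py
```

```text
clock: 6.65
eef_pos: [0.492, -0.091, 0.1414]
ee_rot: [2.49, 1.912, -0.006]
contact_force: [-3.2, -12.8, 0.8]
opening: 0.117
grasp_force: 30.0
yaw -14.98136740921234 T [-2.16  0.6   0.08] Ftool [-13.2   0.2  -0.7]
clock: 7.35
eef_pos: [0.5315, -0.1012, 0.205]
ee_rot: [-2.491, -1.908, 0.012]
contact_force: [-17.6, -3.5, 12.1]
opening: 0.124
grasp_force: 30.0
yaw -15.102900986342362 T [-0.74  3.2   0.11] Ftool [ -8.  -16.2 -11.9]
```

```bash
python3 -m jog '0 0 -.0014 -.0015 0 0 0;0 0 0 0 0 0 0';python3 y.py
python3 -m jog '0 0 .0102 -.0080 0 0 0;0 0 .0109 -.0070 0 0 0;0 0 .0115 -.0061 0 0 0;0 0 0 0 0 0 0'; python3 y.py
```

```text
clock: 7.55
eef_pos: [0.5314, -0.1012, 0.2051]
ee_rot: [-2.493, -1.91, 0.008]
contact_force: [-5.6, -7.3, -2.3]
opening: 0.118
grasp_force: 30.0
yaw -15.096014183240067 T [-1.2   1.06  0.09] Ftool [-8.5 -3.5  2.4]
clock: 7.95
eef_pos: [0.564, -0.1096, 0.2282]
ee_rot: [-2.494, -1.909, 0.006]
contact_force: [-11.6, -4.0, 12.0]
opening: 0.12
grasp_force: 30.0
yaw -15.123202336953625 T [-0.56  2.17  0.12] Ftool [ -6.9 -10.2 -12. ]
```

```bash
python3 -m jog '0 0 -.0005 -.0012 0 0 0;0 0 .0120 -.0050 0 0 0;0 0 .0124 -.0042 0 0 0;0 0 .0127 -.0032 0 0 0;0 0 0 0 0 0 0;0 0 0 0 0 0 0'; python3 y.py
python3 - <<'E'
from h import *
import pickle
a,b=pickle.load(open("c.pkl","rb"))
s=env.get_state();p=np.array(s["eef_pos"])
h=np.radians(165.0);f=np.array([np.cos(h),np.sin(h),0])
d=(p-np.array([.492,-.091,.1414]));print("rear",-d@f,"lat",d@np.array([-f[1],f[0],0]),"up",d[2],"ang",np.degrees(np.arctan2(.05+d[2],.14+d@f))-19.65)
c=snap("scene","pics/sc3.png");fr=c["frame"][120:300,130:310];
cv2.imwrite("pics/sc3c.png",cv2.resize(fr,None,fx=3.3,fy=3.3,interpolation=2)[...,::-1])
E
```

```text
clock: 8.55
eef_pos: [0.5995, -0.1186, 0.241]
ee_rot: [-2.494, -1.909, 0.004]
contact_force: [-6.6, -2.9, 7.2]
opening: 0.121
grasp_force: 30.0
yaw -15.127365189519404 T [-0.44  1.05  0.09] Ftool [-4.6 -5.6 -7.1]
rear 0.11101369606783856 lat -0.0011568767619895707 up 0.09960244744371402 ang 59.38449703317958
```

View pics/sc3c.png

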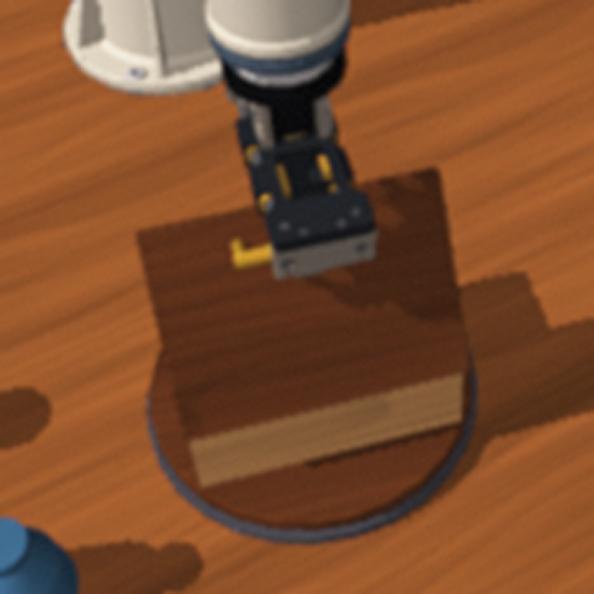

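The lid is held open at the bar. Its front corners are at crop (138,233) and (440,170), and the bottom rear edge of the box runs (203,487)–(462,420). I check both angles against a projected model.

```bash
python3 - <<'E'
from h import *
from scipy.optimize import least_squares
c=env.camera("scene")
px=np.array([[138,233],[440,170],[203,487],[462,420]])/3.3+[130,120]
def pts(th,h,ax):
    f=np.array([np.cos(h),np.sin(h),0]);l=np.array([-f[1],f[0],0]);z=np.array([0,0,1.]);A=np.array([*ax,0])
    u=np.cos(th)*f+np.sin(th)*z;n=-np.sin(th)*f+np.cos(th)*z;H=A-.08*f+.11*z
    e=[H+.163*u+.012*n+s*.113*l for s in(1,-1)];b=[A-.08*f+.029*z+s*.11*l for s in(1,-1)]
    P=proj(c,e+b)
    if P[0,0]>P[1,0]: P=P[[1,0,3,2]]
    return P
r=least_squares(lambda v:np.r_[(pts(v[0],v[1],v[2:])-px).ravel(),(v[2:]-[.5512,-.1073])/.0015],[1.0,np.radians(165),.5512,-.1073])
print(np.degrees(r.x[:2]),r.x[2:],r.fun.round(2))
# pointer heading using same axis
print(np.degrees(np.arctan2(-.0694-r.x[3],.3999-r.x[2])))
E
python3 y.py
```

```text
[ 58.79545855 165.62221695] [ 0.55210197 -0.10544399] [-1.25  0.55  0.06 -0.55 -0.69  0.02 -0.4  -0.17  0.6   1.24]
166.6768382000868
yaw -15.123540348911355 T [-0.47  1.01  0.11] Ftool [-4.2 -5.7 -5.8]
```

Vision gives 58.8° and kinematics 59.4°, with the box facing the pointer. A small nudge of about 0.8°, then settle.

```bash
python3 -m jog '0 .0005 .0022 -.0006 0 0 0;0 0 0 0 0 0 0;0 0 0 0 0 0 0;0 0 0 0 0 0 0;0 0 0 0 0 0 0'; python3 y.py
python3 - <<'E'
from h import *
s=env.get_state();p=np.array(s["eef_pos"]);h=np.radians(165.);f=np.array([np.cos(h),np.sin(h),0])
d=p-np.array([.492,-.091,.1414]);print("ang",np.degrees(np.arctan2(.05+d[2],.14+d@f))-19.65)
snap("top","pics/top4.png")
E
```

```text
clock: 9.15
eef_pos: [0.6011, -0.1189, 0.2413]
ee_rot: [-2.494, -1.909, 0.005]
contact_force: [-5.8, -4.6, 5.0]
opening: 0.122
grasp_force: 30.0
yaw -15.124828701762633 T [-0.72  1.17  0.06] Ftool [-6.  -4.4 -5. ]
ang 59.98984303765585
```

View pics/top4.png

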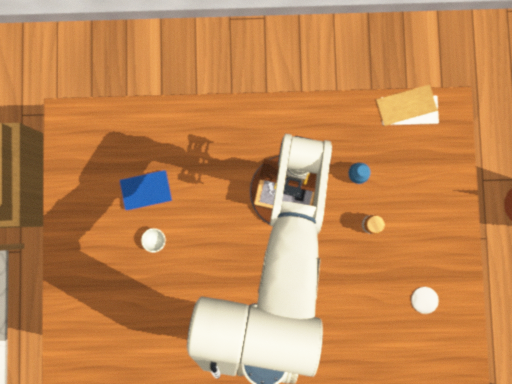

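The book (145,190), bowl (153,240), vase (360,173) and candle (375,224) are where they were, and the box is open.

```bash
python3 -c "
from workcell import env
print(env.hand_in())"
```

```text
the job is handed in; nothing more can be done
None
```

The key box is turned clockwise against its stop, facing the pointer, and the gripper is holding the lid open at about 60° (60.0° from the arm's position after a final nudge; the camera read 58.8° just before it); the bowl, candle jar, vase and book were not moved, and the job was handed in at about 9 s.

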